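# Crank the chute fence to the pointed rider

## Robot

A 6-joint arm with a two-finger parallel gripper is mounted at the origin on the work surface. World frame = base frame: x ahead of the robot, y to its left, z up, the work surface at z = 0. Lengths are in m, angles in rad, forces in N, time in s.
With the tool pointing down it reaches from about 0.3 to 1 m from the base axis. Payload 5.1 kg.
Tool frame: the origin (TCP) lies at the very end of the fingers, on their centre line; the grasp point (between the pads) lies 19 mm behind it; z points along the fingers, y is the direction in which the jaws open and shut (so a half turn about z gives the same grasp; the last joint's range is limited). The gripper opens to 95 mm and grips with 3 to 60 N. Pads are 20 mm wide; open, the fingers measure 119 mm over their backs; the gripper's body (75 mm by 180 mm) begins 59 mm behind the grasp point.
Start: joints at [1.034, 0.124, 1.65, -0, 1.367, -0.083], TCP at [0.285, 0.584, 0.215] pointing down, gripper open.
Joint ranges: [-2.61, 2.61], [-1.02, 2.33], [0.03, 2.71], [-1.35, 4.49], [0.32, 2.68], [-2.91, 2.91]. Speed limits (rad/s): [2.57, 2.57, 3.14, 3.14, 3.14, 3.14].

## Interface

Orientations are given as a rotation vector (axis times angle).
In Python, from plant import robot, vision, hand_in gives the robot as it stands. The module is installed in compiled form; this text tells all that it offers.
- The arm moves only by the tool servo_tool, never from a script. Its argument "targets" is a list of rows, each an object with "offset": the shift along the tool's x, y, z each as a share of 0.5 m, from -1 to 1, a list of three; "dr": the turn, a rotation vector about the tool's x, y, z each as a share of pi/2 rad, from -1 to 1, a list of three; "hand": the opening, from -1 (shut) to 1 (fully open). In form: [{"offset": [tx, ty, tz], "dr": [ax, ay, az], "hand": hand}, ...]. A call has 1 to 5 rows; each row shifts and turns the commanded pose from where the row before left it, along the tool's axes as they then stand; what a row does not reach is not made up. A row lasts 1/12 s, in which the tool goes at most 41.7 mm and 7.16 degrees, less where a joint would pass 70% of its speed; a pose out of reach is approached as far as the arm can. A call with a number of a shift or a turn outside -1 to 1 is refused whole. A call with a gripper value outside its range is refused whole. The fingers move at their own pace and stop on an object; "newtons" is the grip in N (left out, the last holds). Time passes only in rows, so rows that do not move let the fingers close. It gives the time, the measured TCP pose, the force and the opening at its end, in the units of the state.
- robot.observe(): the state, without advancing time (a new reading comes with each control period).
- vision.grab_frame(name): name is "scene" or "top" or "wrist"; returns the picture (420x560x3 uint8, red, green, blue); there is no depth.
- vision.camera_info(name): a dict with "fx", "fy", "cx", "cy" (pixels), "position" and "attitude" of the camera in the world. Camera axes: x right, y down, z forward; pixel columns grow to the right and rows downward; lengths in m; the calibration is good to about 2 mm. The wrist camera is an equidistant fisheye: a pixel r from the principal point sees the ray r / f radians off the axis. A picture is of the moment at which its call begins: read the wrist's pose just before it. camera_info takes no time and is no camera call; for the wrist camera it gives the pose at the moment of the call.
- hand_in(): hands the job in, once; it reports no verdict.
The state is a dict: "t": time; "qpos": joint angles; "joint_vel": joint speeds; "joint_efforts": joint torques, N m; "position": TCP position; "ee_rot": TCP orientation; "force": force on the tool from outside, world axes, zero at the start; "ft_torque": the same for the moment, N m; "width": finger opening in m.
Only numpy, scipy, OpenCV 4.12 (cv2) and the standard library are available. Lean on these libraries where they do the work, as an engineer would, in place of code of your own. Each camera call takes 0.05 s, during which the arm holds its last target.

## Task

Set the catch pocket below the chute for the next batch of sonde parts: crank the handwheel by its upright grip until the pointer on the sliding fence stands level with the pointed rider on the scale (not the square rider), then let go. Move the fence only by the handwheel, do not push on the fence itself.

Things in the scene. Friction and masses are not known exactly. Their poses are not given: they have to be found in the camera images.
- gauge: Beech shelf, 260 x 560 mm, top 40 mm over the table, with handwheel, scale, fence, chute. Origin: table level, under the handwheel's upright axis; z up, y along the scale from wheel to chute. Clockwise from above drives the fence along +y, 80 mm a turn, total travel 125 mm; about 6 N at the grip; stays where left. The smaller wheel without grip by the chute is fixed.
- crank_grip (a point): On the handwheel's upright dark wood grip: 24 mm across, from 120 to 170 mm over the table, on a flat spoked steel ring (132 mm across, top 118 mm). The point is 148 mm over the table, 55 mm from the wheel's axis, at any angle. The grip spins freely on its pin: hold it from above and lead it round in a circle with the hand's direction unchanged.
- fence: Steel carriage on the screw: fence plate 100 x 6 mm (top 89 mm over the table) on one side, thin pointer over the scale on the other. Origin: tip of the pointer, 79 mm over the table; axes parallel to the shelf's, slides along y. Starts nearer the handwheel than both riders, 25 to 100 mm short of the pointed one.
- rider: Pointed rider: fixed dark steel arrow on the scale, 38 mm long, 12 mm high, with an 18 mm wide pointed head facing the path of the fence's pointer. Origin: the point's tip, underside, 77 mm over the table, 6 mm across the scale from that path; axes parallel to the shelf's. The other rider, 28 x 20 x 12 mm, is a square-ended block; which of them is nearer the wheel varies.

How it is judged:
At the end, for the whole second after the job is handed in: The fence's pointer stands within 10 mm of the pointed rider's tip, measured along the scale, and the fence is at rest (y of fence in the frame of rider between -0.01 and 0.01 m and linear speed of fence below 0.01 m/s); the robot touches nothing.
It fails at once if the robot pushes on the fence itself (more than 5 N) (contact force between any of the fingers, the arm and fence above 5 N).
It also fails if it takes over 48 s, if anything falls off the work surface, if the arm or the gripper's body presses on something with over 40 N, if the wrist force passes 120 N, or if a joint passes its speed limit or range.

## Working session

There is one attempt and no reset: what is moved stays moved. The work goes in short steps, Python scripts to look and compute and a tool call to move; the robot and the scene stay as the last step left them, time stands still between calls to the robot, and variables do not carry over. Pictures are saved under pics/ and viewed, and the job is handed in when it is done.

Besides the shell and the picture viewer there is one more tool, called after "Emit:" by a JSON object that holds its "api" and its "payload", one argument or row to a line. servo_tool: Moves the arm, as the interface text tells. Its arguments: {"type":"object","properties":{"targets":{"type":"array"},"newtons":{"type":"number"}},"required":["targets"]}

```bash
mkdir -p pics; cat > h.py <<'E'
import numpy as np, cv2
from plant import robot, vision, hand_in
from scipy.spatial.transform import Rotation as R
def grab(name,fn):
    ci=vision.camera_info(name); im=vision.grab_frame(name)
    cv2.imwrite('pics/'+fn,cv2.cvtColor(im,cv2.COLOR_RGB2BGR)); np.save('pics/'+fn+'.npy',im); np.save('pics/'+fn+'.ci.npy',ci,allow_pickle=True)
    return im,ci
E
python3 - <<'E'
from h import *
s=robot.observe(); print(s)
for n in ('scene','top'):
    im,ci=grab(n,n+'1.png'); print(n,ci)
E
```

```text
{'t': 0.0, 'qpos': array([ 1.03442031e+00,  1.24474643e-01,  1.65166207e+00, -2.77621639e-05,
        1.36748291e+00, -8.26015738e-02]), 'joint_vel': array([ 1.41918934e-03,  2.41325226e-04, -8.00101007e-05, -7.78937381e-04,
        1.37372905e-03, -1.52107617e-04]), 'joint_efforts': array([ 1.32054922e-05, -4.17607713e+01, -3.59931242e+01,  7.75264576e-02,
        4.92164888e-02, -1.63584655e-04]), 'position': array([0.28464305, 0.58365447, 0.21341381]), 'ee_rot': array([-7.06545489e-01, -3.06050203e+00,  3.04511795e-03]), 'force': array([-0.0969123 , -0.17980063, -0.29420242]), 'ft_torque': array([-0.00923911, -0.07108297, -0.01490546]), 'width': 0.09508599496956605}
scene {'fx': 520.4738729647559, 'fy': 520.4738729647559, 'cx': 289.66159354271844, 'cy': 209.9016731205869, 'position': array([0.88087723, 0.47086192, 0.60979261]), 'attitude': array([-0.71676641, -2.53741494,  1.20004044])}
top {'fx': 535.8082416689681, 'fy': 535.8082416689681, 'cx': 287.3304907650819, 'cy': 202.08230934599067, 'position': array([ 0.46648804, -0.06193943,  0.87135487]), 'attitude': array([-2.21110511,  2.15079229, -0.09800723])}
```

View pics/scene1.png

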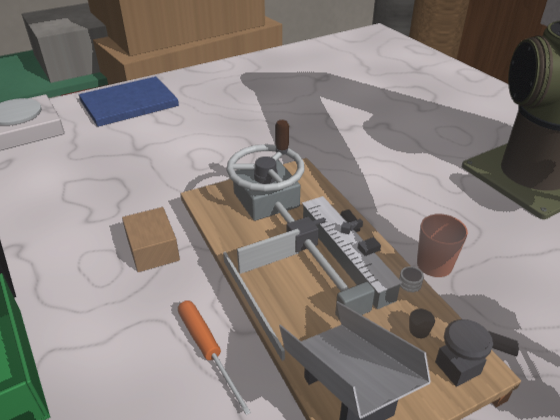

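View pics/top1.png

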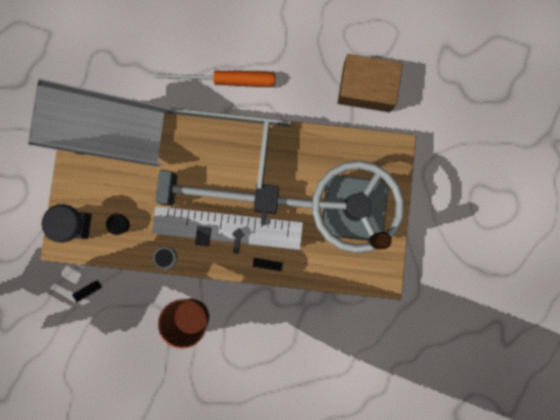

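The top view shows the wheel hub near (357,206), the grip near (380,240) and the fence carriage near (266,198). The riders are near (238,240) and (204,236). I'll zoom in to tell them apart.

```bash
python3 - <<'E'
import cv2
a=cv2.imread('pics/top1.png')[180:260,180:320]; cv2.imwrite('pics/tz.png',cv2.resize(a,None,fx=5.5,fy=5.5,interpolation=cv2.INTER_CUBIC))
a=cv2.imread('pics/scene1.png')[110:310,220:420]; cv2.imwrite('pics/sz.png',cv2.resize(a,None,fx=3,fy=3,interpolation=cv2.INTER_CUBIC))
E
```

```text
(no output)
```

View pics/tz.png

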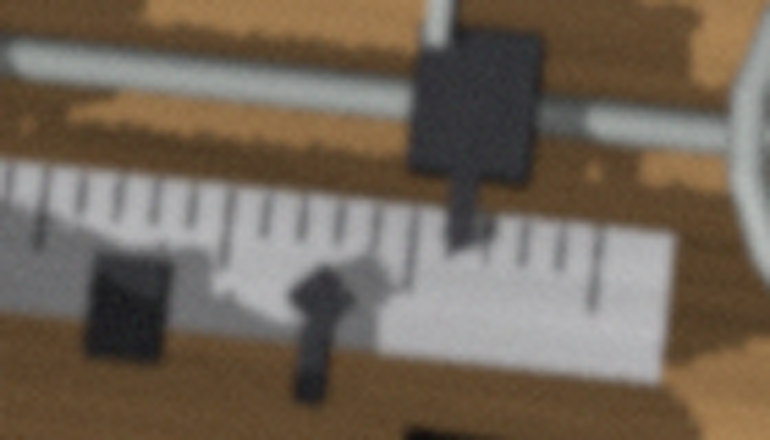

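View pics/sz.png

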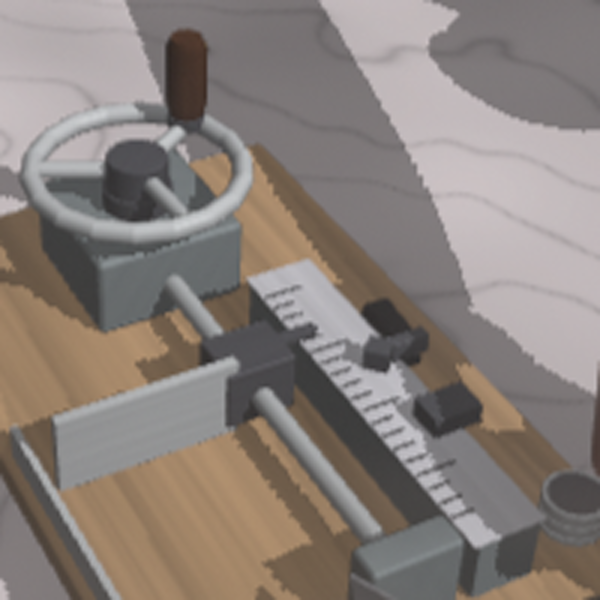

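```bash
cat >> h.py <<'E'
def ray(ci,px):
    p=np.atleast_2d(np.array(px,float)); d=np.c_[(p[:,0]-ci['cx'])/ci['fx'],(p[:,1]-ci['cy'])/ci['fy'],np.ones(len(p))]
    return R.from_rotvec(ci['attitude']).apply(d)
def onz(ci,px,z):
    d=ray(ci,px); o=np.array(ci['position']); return o+d*((z-o[2])/d[:,2])[:,None]
def proj(ci,P):
    c=R.from_rotvec(ci['attitude']).inv().apply(np.atleast_2d(P)-ci['position']); return c[:,:2]/c[:,2:]*[ci['fx'],ci['fy']]+[ci['cx'],ci['cy']]
def twoview(c1,p1,c2,p2):
    o1,o2=c1['position'],c2['position'];d1,d2=ray(c1,p1)[0],ray(c2,p2)[0]
    s=np.linalg.lstsq(np.c_[d1,-d2],o2-o1,rcond=None)[0]; a=o1+s[0]*d1;b=o2+s[1]*d2; return (a+b)/2,np.linalg.norm(a-b)
E
python3 - <<'E'
from h import *
ims={}
for n in('top','scene'):
    im=np.load(f'pics/{n}1.png.npy'); ci=np.load(f'pics/{n}1.png.ci.npy',allow_pickle=True).item(); ims[n]=(im,ci)
im,ci=ims['top']
# ring: bright low-sat, ROI
hsv=cv2.cvtColor(im,cv2.COLOR_RGB2HSV)
m=((hsv[...,1]<45)&(hsv[...,2]>110)).astype(np.uint8)*255
roi=np.zeros_like(m); cv2.circle(roi,(357,206),52,255,-1); m&=roi
cs,_=cv2.findContours(m,cv2.RETR_EXTERNAL,cv2.CHAIN_APPROX_NONE); c=max(cs,key=cv2.contourArea)
(hx,hy),r=cv2.minEnclosingCircle(c); print('ring',hx,hy,r, cv2.fitEllipse(cv2.convexHull(c)))
C=onz(ci,[(hx,hy)],.114)[0]; print('axis',C, 'ring rad', r*(ci['position'][2]-.114)/ci['fx'])
# reddish dark grip
for n,box in(('top',(360,220,400,260)),('scene',(265,110,300,155))):
    im2,c2=ims[n]; h2=cv2.cvtColor(im2,cv2.COLOR_RGB2HSV); x0,y0,x1,y1=box
    mm=((h2[...,1]>80)&(h2[...,2]<100)); k=np.zeros_like(mm);k[y0:y1,x0:x1]=1; mm=(mm&k).astype(np.uint8)
    nn,l,st,ce=cv2.connectedComponentsWithStats(mm); i=1+np.argmax(st[1:,4]); print(n,st[i],ce[i])
    if n=='top': print('grip z170',onz(c2,[ce[i]],.16)[0])
pt=onz(ci,[(263.6,224.7)],.080)[0]; rt=onz(ci,[(238.7,228.7)],.087)[0]; print('pointer',pt,'rider',rt)
# screw axis dir: both along scale top edges
e=onz(ci,[(302.5,222),(154.5,208.5)],.077); print('scale edge',e, np.linalg.norm(e[0]-e[1]))
u=(e[1]-e[0])/np.linalg.norm(e[1]-e[0]); print('u',u,'yaw',np.degrees(np.arctan2(u[1],u[0])),'need',(rt-pt)@u,'across',np.cross(u,rt-pt)[2])
E
```

```text
ring 353.7069091796875 206.34483337402344 48.70820236206055 ((355.611083984375, 206.4456024169922), (89.85391998291016, 94.05780792236328), 96.65602111816406)
axis [ 0.52694908 -0.15970125  0.114     ] ring rad 0.06884812738178946
top [370 220  22  29 340] [381.85       237.66470588]
grip z170 [ 0.48265556 -0.19182171  0.16      ]
scene [277 120  12  30 243] [283.52263374 133.33744856]
pointer [ 0.49877354 -0.03144316  0.08      ] rider [0.49163636 0.00448644 0.087     ]
scale edge [[ 0.50449433 -0.08887159  0.077     ]
 [ 0.51844701  0.13119306  0.077     ]] 0.22050652271881346
u [0.06327558 0.99799609 0.        ] yaw 86.37215292990031 need 0.03540599708388392 across 0.0093963408725172
```

```bash
python3 - <<'E'
from h import *
im=np.load('pics/top1.png.npy'); ci=np.load('pics/top1.png.ci.npy',allow_pickle=True).item()
cs=np.load('pics/scene1.png.ci.npy',allow_pickle=True).item()
a=im[150:270,300:420,::-1]; cv2.imwrite('pics/wz.png',cv2.resize(a,None,fx=5,fy=5,interpolation=cv2.INTER_CUBIC))
print(twoview(cs,(283.5,133.3),ci,(381.5,239.5)))
print('scene grip z145',onz(cs,[(283.5,133.3)],.147))
print('screw',onz(ci,[(178,190),(258,196.5),(335,206)],.07))
E
```

```text
(array([ 0.47867174, -0.19243207,  0.14696962]), np.float64(0.004428536149258075))
scene grip z145 [[ 0.47714295 -0.19072868  0.147     ]]
screw [[ 0.5477108   0.09901897  0.07      ]
 [ 0.5412756  -0.02133806  0.07      ]
 [ 0.53019709 -0.1372807   0.07      ]]
```

View pics/wz.png

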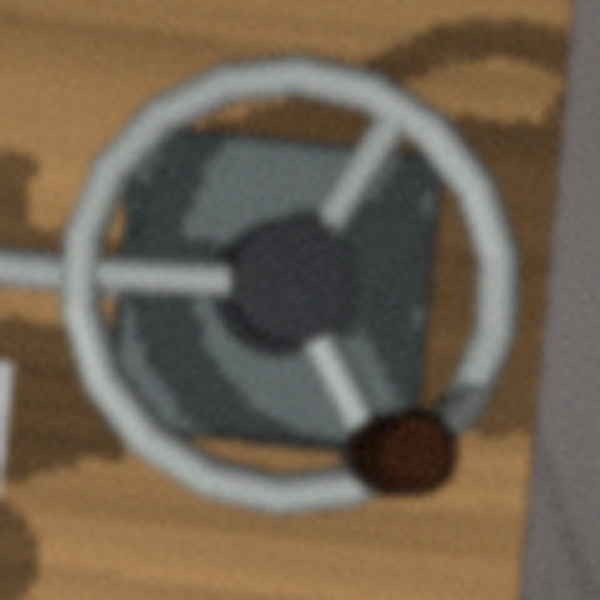

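```bash
python3 - <<'E'
from h import *
ci=np.load('pics/top1.png.ci.npy',allow_pickle=True).item()
C=onz(ci,[(357.9,206.6)],.112)[0]; G=onz(ci,[(381.8,240.0)],.158)[0]
print(C,G,np.hypot(*(G-C)[:2]), (G-C)[:2])
G2=np.array([.4785,-.1915]); d=G2-C[:2]; print(np.hypot(*d),np.degrees(np.arctan2(d[1],d[0])))
s=robot.observe(); Rm=R.from_rotvec(s['ee_rot']).as_matrix(); print(Rm, s['t'])
E
```

```text
[ 0.52691121 -0.16593337  0.112     ] [ 0.47959995 -0.19215921  0.158     ] 0.05409390311912859 [-0.04731126 -0.02622584]
0.05474758891071907 -152.16084373545647
[[-8.98793749e-01  4.38370683e-01 -9.69798359e-04]
 [ 4.38371732e-01  8.98792229e-01 -1.65946100e-03]
 [ 1.44188179e-04 -1.91664536e-03 -9.99998153e-01]] 0.1
```

```bash
python3 - <<'E'
from h import *
cs=np.load('pics/scene1.png.ci.npy',allow_pickle=True).item()
print('helmet base',onz(cs,[(480,165),(555,210)],.0),'pot',onz(cs,[(438,270)],0), 'chute top', onz(cs,[(285,335),(348,305),(425,372)],.12))
s=robot.observe(); Rm=R.from_rotvec(s['ee_rot']).as_matrix(); p=s['position']
for a in([.478,-.192,.27],):
    print(np.round(Rm.T@(np.array(a)-p),4))
E
```

```text
helmet base [[ 0.06324228 -0.0816291   0.        ]
 [ 0.05707591  0.0954951   0.        ]] pot [[0.3560869  0.09571491 0.        ]] chute top [[0.68461322 0.15396044 0.12      ]
 [0.59581817 0.15581925 0.12      ]
 [0.5809252  0.27442947 0.12      ]]
[-0.5138 -0.6125 -0.0554]
```

Emit:
{"api": "servo_tool", "payload": {
  "targets": [
    {"offset": [0, 0, -0.055], "dr": [0, 0, 0], "hand": 1},
    {"offset": [-0.0514, -0.0613, -0.055], "dr": [0, 0, 0], "hand": 1},
    {"offset": [-0.0514, -0.0613, 0], "dr": [0, 0, 0], "hand": 1},
    {"offset": [-0.0514, -0.0613, 0], "dr": [0, 0, 0], "hand": 1},
    {"offset": [-0.0514, -0.0613, 0], "dr": [0, 0, 0], "hand": 1}
  ]
}}

```text
t: 0.52
position: [0.3222, 0.433, 0.2658]
ee_rot: [0.705, 3.061, 0.0]
force: [-0.3, -0.7, 0.8]
width: 0.095
```

Emit:
{"api": "servo_tool", "payload": {
  "targets": [
    {"offset": [-0.0514, -0.0613, 0], "dr": [0, 0, 0], "hand": 1},
    {"offset": [-0.0514, -0.0613, 0], "dr": [0, 0, 0], "hand": 1},
    {"offset": [-0.0514, -0.0613, 0], "dr": [0, 0, 0], "hand": 1},
    {"offset": [-0.0514, -0.0613, 0], "dr": [0, 0, 0], "hand": 1},
    {"offset": [-0.0514, -0.0613, 0], "dr": [0, 0, 0], "hand": 1}
  ]
}}

```text
t: 0.93
position: [0.3702, 0.2385, 0.2653]
ee_rot: [-0.706, -3.061, 0.0]
force: [1.1, 0.3, 0.3]
width: 0.0951
```

Emit:
{"api": "servo_tool", "payload": {
  "targets": [
    {"offset": [-0.0514, -0.0613, 0], "dr": [0, 0, 0], "hand": 1},
    {"offset": [-0.0514, -0.0613, 0], "dr": [0, 0, 0], "hand": 1},
    {"offset": [-0.0514, -0.0613, 0], "dr": [0, 0, 0], "hand": 1},
    {"offset": [-0.0514, -0.0613, 0], "dr": [0, 0, 0], "hand": 1},
    {"offset": [-0.0514, -0.0613, 0], "dr": [0, 0, 0], "hand": 1}
  ]
}}

```text
t: 1.35
position: [0.4186, 0.0444, 0.2655]
ee_rot: [0.707, 3.061, 0.0]
force: [-0.1, 0.3, 1.0]
width: 0.0949
```

Emit:
{"api": "servo_tool", "payload": {
  "targets": [
    {"offset": [-0.0514, -0.0613, 0], "dr": [0, 0, 0], "hand": 1},
    {"offset": [-0.0514, -0.0613, 0], "dr": [0, 0, 0], "hand": 1},
    {"offset": [-0.0514, -0.0613, 0], "dr": [0, 0, 0], "hand": 1},
    {"offset": [0, 0, 0], "dr": [0, 0, 0], "hand": 1},
    {"offset": [0, 0, 0], "dr": [0, 0, 0], "hand": 1}
  ]
}}

```text
t: 1.77
position: [0.4476, -0.0717, 0.2651]
ee_rot: [-0.713, -3.058, -0.001]
force: [-0.6, -0.4, 0.0]
width: 0.095
```

```bash
python3 - <<'E'
from h import *
s=robot.observe(); Rm=R.from_rotvec(s['ee_rot']).as_matrix(); p=s['position'];print(s['t'],p,s['qpos'])
print(np.round(Rm.T@(np.array([.4788,-.1918,.15])-p)/.5,4))
im,ci=grab('wrist','w1.png'); print(ci)
d=np.array([[.4788,-.1918,.170],[.4788,-.1918,.148]])
c=R.from_rotvec(ci['attitude']).inv().apply(d-ci['position']); th=np.arctan2(np.hypot(c[:,0],c[:,1]),c[:,2]); print(c[:,:2]/np.hypot(c[:,0],c[:,1])[:,None]*th[:,None]*ci['fx']+[ci['cx'],ci['cy']])
E
```

```text
1.7667 [ 0.4475751  -0.07165335  0.26505229] [-2.77508705e-01 -3.55139529e-01  2.00411207e+00  3.63697222e-04
  1.49441918e+00 -1.39018238e+00]
[-0.1627 -0.1879  0.2298]
{'fx': 325.19226210127806, 'fy': 325.19226210127806, 'cx': 276.3923263559523, 'cy': 211.74221252332126, 'position': array([ 0.38235583, -0.03838828,  0.43485344]), 'attitude': array([2.47414723, 1.53834154, 0.20221287])}
[[177.50633462 295.86906147]
 [183.2669058  285.40112622]]
```

View pics/w1.png

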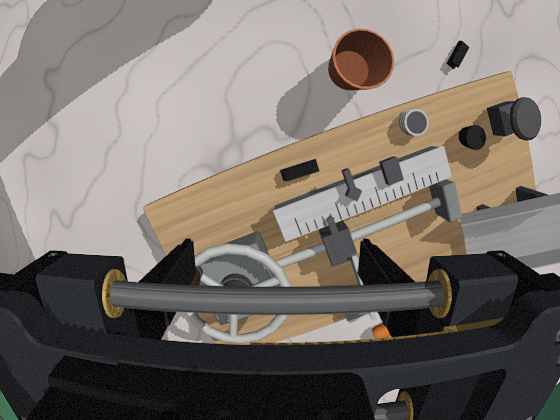

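The wrist view shows the wheel near (235,290), with the grip mostly hidden behind the left finger. Pointer and rider are clear near (335,230) and (350,185). I'll move over the grip next.

Emit:
{"api": "servo_tool", "payload": {
  "targets": [
    {"offset": [-0.0407, -0.047, 0], "dr": [0, 0, 0], "hand": 1},
    {"offset": [-0.0407, -0.047, 0], "dr": [0, 0, 0], "hand": 1},
    {"offset": [-0.0407, -0.047, 0], "dr": [0, 0, 0], "hand": 1},
    {"offset": [-0.0407, -0.047, 0], "dr": [0, 0, 0], "hand": 1},
    {"offset": [0, 0, 0.05], "dr": [0, 0, 0], "hand": 1}
  ]
}}

```text
t: 2.23
position: [0.4833, -0.1935, 0.2458]
ee_rot: [0.705, 3.051, -0.006]
force: [-0.9, 0.6, 0.6]
width: 0.0954
```

Emit:
{"api": "servo_tool", "payload": {
  "targets": [
    {"offset": [0, 0, 0.05], "dr": [0, 0, 0], "hand": 1},
    {"offset": [0, 0, 0], "dr": [0, 0, 0], "hand": 1}
  ]
}}

```text
t: 2.4
position: [0.4774, -0.1875, 0.2101]
ee_rot: [-0.702, -3.053, -0.004]
force: [-0.4, 0.3, -0.2]
width: 0.0952
```

```bash
python3 - <<'E'
from h import *
s=robot.observe(); Rm=R.from_rotvec(s['ee_rot']).as_matrix(); p=s['position'];print(s['t'],p)
print(np.round(Rm.T@(np.array([.4788,-.1918,.131])-p)/.5,4))
im,ci=grab('scene','s2.png'); grab('wrist','w2.png'); print(proj(ci,[p,[.4788,-.1918,.17]]))
a=cv2.imread('pics/s2.png')[60:200,220:370]; b=cv2.imread('pics/w2.png')[140:420,130:430]
cv2.imwrite('pics/s2z.png',np.hstack([cv2.resize(a,(400,373)),cv2.resize(b,(400,373))]))
E
```

```text
2.4 [ 0.47740923 -0.18745159  0.21007726]
[-0.0078 -0.0067  0.1581]
[[284.50769421 100.75191062]
 [282.36856059 121.45306032]]
```

View pics/s2z.png

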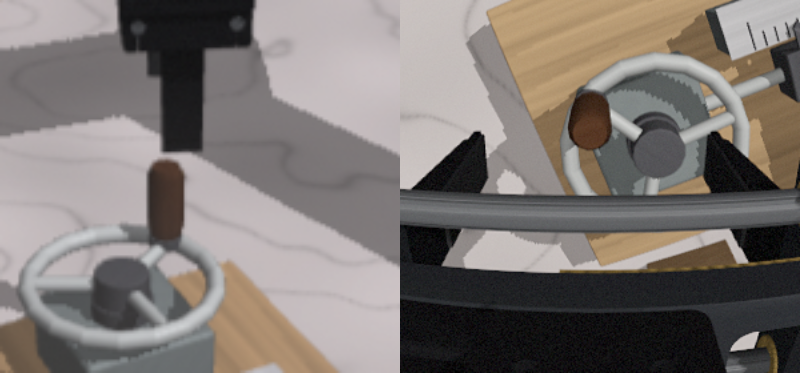

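```bash
python3 - <<'E'
from h import *
ci=np.load('pics/w2.png.ci.npy',allow_pickle=True).item()
for z,px in((.168,(273.5,215)),(.145,(272.5,230))):
    v=(np.array(px)-[ci['cx'],ci['cy']])/ci['fx']; r=np.hypot(*v); d=np.r_[v/r*np.sin(r),np.cos(r)]
    d=R.from_rotvec(ci['attitude']).apply(d); o=ci['position']; print(o+d*(z-o[2])/d[2])
b=cv2.imread('pics/w2.png')[180:280,230:330]; cv2.imwrite('pics/w2z.png',cv2.resize(b,(500,500)))
E
```

```text
[ 0.46543123 -0.18256545  0.168     ]
[ 0.48138064 -0.1914029   0.145     ]
```

View pics/w2z.png

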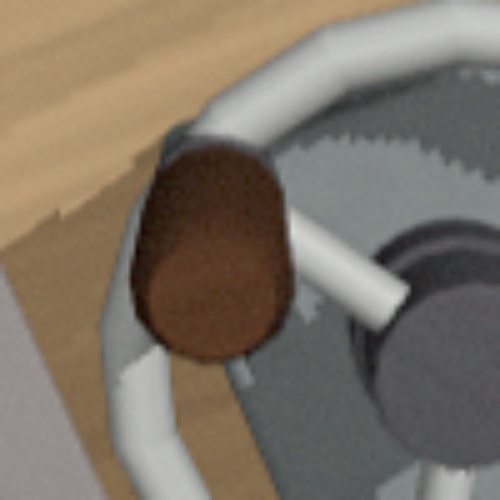

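```bash
python3 - <<'E'
from h import *
ci=np.load('pics/w2.png.ci.npy',allow_pickle=True).item()
for z,px in((.168,(272.6,240.4)),(.145,(272.6,230)),):
    v=(np.array(px)-[ci['cx'],ci['cy']])/ci['fx']; r=np.hypot(*v); d=np.r_[v/r*np.sin(r),np.cos(r)]
    d=R.from_rotvec(ci['attitude']).apply(d); o=ci['position']; print(o+d*(z-o[2])/d[2])
E
```

```text
[ 0.48173631 -0.19122712  0.168     ]
[ 0.48141414 -0.1913338   0.145     ]
```

Emit:
{"api": "servo_tool", "payload": {
  "targets": [
    {"offset": [0, 0, 0.05], "dr": [0, 0, 0], "hand": 1},
    {"offset": [0, 0, 0.05], "dr": [0, 0, 0], "hand": 1},
    {"offset": [0, 0, 0.03], "dr": [0, 0, 0], "hand": 1},
    {"offset": [0, 0, 0], "dr": [0, 0, 0], "hand": 1},
    {"offset": [0, 0, 0], "dr": [0, 0, 0], "hand": 1}
  ]
}}

```text
t: 2.92
position: [0.4804, -0.1896, 0.1521]
ee_rot: [0.704, 3.061, -0.0]
force: [0.1, -0.4, 0.7]
width: 0.0951
```

```bash
python3 - <<'E'
from h import *
s=robot.observe(); Rm=R.from_rotvec(s['ee_rot']).as_matrix(); p=s['position'];print(s['t'],p,s['force'],Rm)
print(np.round(Rm.T@(np.array([.480,-.1916,.131])-p)/.5,4))
im,ci=grab('wrist','w3.png')
b=cv2.imread('pics/w3.png')[140:420,130:430]
cv2.imwrite('pics/w3z.png',cv2.resize(b,(600,560)))
E
```

```text
2.9167 [ 0.48043181 -0.18964003  0.15208196] [ 0.08608978 -0.43106348  0.70352076] [[-8.99459226e-01  4.37003603e-01  9.75873201e-04]
 [ 4.37003384e-01  8.99459755e-01 -4.38141920e-04]
 [-1.06922827e-03  3.23690991e-05 -9.99999428e-01]]
[-0.0009 -0.0039  0.0422]
```

View pics/w3z.png

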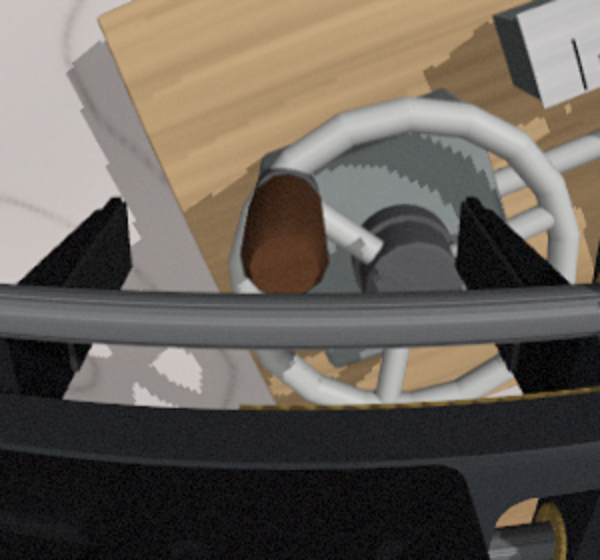

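The grip sits nearly centred between the fingers. I'll lower the last 21 mm and close.

Emit:
{"api": "servo_tool", "payload": {
  "targets": [
    {"offset": [-0.001, -0.004, 0.042], "dr": [0, 0, 0], "hand": 1},
    {"offset": [0, 0, 0], "dr": [0, 0, 0], "hand": -1},
    {"offset": [0, 0, 0], "dr": [0, 0, 0], "hand": -1},
    {"offset": [0, 0, 0], "dr": [0, 0, 0], "hand": -1},
    {"offset": [0, 0, 0], "dr": [0, 0, 0], "hand": -1}
  ],
  "newtons": 25
}}

```text
t: 3.38
position: [0.4803, -0.1927, 0.1315]
ee_rot: [0.706, 3.059, -0.001]
force: [0.2, 0.3, 0.0]
width: 0.0739
```

Emit:
{"api": "servo_tool", "payload": {
  "targets": [
    {"offset": [0, 0, 0], "dr": [0, 0, 0], "hand": -1},
    {"offset": [0, 0, 0], "dr": [0, 0, 0], "hand": -1},
    {"offset": [0, 0, 0], "dr": [0, 0, 0], "hand": -1}
  ]
}}

```text
t: 3.63
position: [0.4796, -0.1925, 0.1303]
ee_rot: [0.707, 3.06, -0.0]
force: [-0.3, -0.5, 0.0]
width: 0.054
```

```bash
python3 - <<'E'
from h import *
s=robot.observe(); Rm=R.from_rotvec(s['ee_rot']).as_matrix(); p=s['position'];print(s['t'],p,s['force'],s['width'])
C=np.array([.527,-.166]); d=p[:2]-C; a0=np.arctan2(d[1],d[0]); print(np.hypot(*d),np.degrees(a0))
# chords of 160deg at 10 deg steps, tool axes shares
rad=.055; prev=p[:2]
for k in range(1,17):
    a=a0-np.radians(10*k); q=C+rad*np.array([np.cos(a),np.sin(a)]); w=Rm.T@np.r_[q-prev,0]/.5; prev=q; print(k,np.round(w,4),np.round(q,4))
E
```

```text
3.6333 [ 0.47961841 -0.19245586  0.1302671 ] [-0.31220916 -0.45093957  0.01988372] 0.05398861892128102
0.05426718335986963 -150.82286930819623
1 [ 0.0156  0.0111 -0.    ] [ 0.4751 -0.1841]
2 [ 0.0124  0.0146 -0.    ] [ 0.4727 -0.1748]
3 [ 0.0096  0.0166 -0.    ] [ 0.472  -0.1652]
4 [ 0.0066  0.018  -0.    ] [ 0.473  -0.1557]
5 [ 0.0034  0.0189 -0.    ] [ 0.4756 -0.1464]
6 [ 0.0001  0.0192 -0.    ] [ 0.4798 -0.1378]
7 [-0.0033  0.0189  0.    ] [ 0.4854 -0.13  ]
8 [-0.0065  0.018   0.    ] [ 0.4923 -0.1234]
9 [-0.0095  0.0166  0.    ] [ 0.5002 -0.118 ]
10 [-0.0123  0.0147  0.    ] [ 0.5089 -0.1141]
11 [-0.0146  0.0124  0.    ] [ 0.5182 -0.1117]
12 [-0.0166  0.0096  0.    ] [ 0.5278 -0.111 ]
13 [-0.018   0.0066  0.    ] [ 0.5373 -0.112 ]
14 [-0.0189  0.0034  0.    ] [ 0.5466 -0.1146]
15 [-0.0192  0.0001  0.    ] [ 0.5552 -0.1188]
16 [-0.0189 -0.0033  0.    ] [ 0.563  -0.1244]
```

Fingers are still closing.

Emit:
{"api": "servo_tool", "payload": {
  "targets": [
    {"offset": [0, 0, 0], "dr": [0, 0, 0], "hand": -1},
    {"offset": [0, 0, 0], "dr": [0, 0, 0], "hand": -1},
    {"offset": [0, 0, 0], "dr": [0, 0, 0], "hand": -1},
    {"offset": [0, 0, 0], "dr": [0, 0, 0], "hand": -1},
    {"offset": [0, 0, 0], "dr": [0, 0, 0], "hand": -1}
  ]
}}

```text
t: 4.05
position: [0.4796, -0.192, 0.1297]
ee_rot: [0.707, 3.061, 0.002]
force: [0.9, 1.5, -0.2]
width: 0.0234
```

Emit:
{"api": "servo_tool", "payload": {
  "targets": [
    {"offset": [0, 0, 0], "dr": [0, 0, 0], "hand": -1},
    {"offset": [0, 0, 0], "dr": [0, 0, 0], "hand": -1},
    {"offset": [0, 0, 0], "dr": [0, 0, 0], "hand": -1}
  ]
}}

```text
t: 4.3
position: [0.4795, -0.192, 0.1297]
ee_rot: [0.707, 3.061, 0.001]
force: [1.5, 2.5, -0.2]
width: 0.0234
```

Emit:
{"api": "servo_tool", "payload": {
  "targets": [
    {"offset": [0.0078, 0.0055, 0], "dr": [0, 0, 0], "hand": -1},
    {"offset": [0.0078, 0.0056, 0], "dr": [0, 0, 0], "hand": -1},
    {"offset": [0.0062, 0.0073, 0], "dr": [0, 0, 0], "hand": -1},
    {"offset": [0.0062, 0.0073, 0], "dr": [0, 0, 0], "hand": -1},
    {"offset": [0, 0, 0], "dr": [0, 0, 0], "hand": -1}
  ]
}}

```text
t: 4.72
position: [0.4736, -0.1751, 0.1298]
ee_rot: [0.705, 3.057, -0.002]
force: [5.6, -1.3, -4.5]
width: 0.0233
```

Emit:
{"api": "servo_tool", "payload": {
  "targets": [
    {"offset": [0.0096, 0.0166, 0], "dr": [0, 0, 0], "hand": -1},
    {"offset": [0.0066, 0.018, 0], "dr": [0, 0, 0], "hand": -1},
    {"offset": [0.0034, 0.0189, 0], "dr": [0, 0, 0], "hand": -1},
    {"offset": [0.0001, 0.0192, 0], "dr": [0, 0, 0], "hand": -1},
    {"offset": [0, 0, 0], "dr": [0, 0, 0], "hand": -1}
  ]
}}

```text
t: 5.13
position: [0.4801, -0.138, 0.1298]
ee_rot: [0.705, 3.06, -0.003]
force: [4.1, -2.5, -3.3]
width: 0.0236
```

```bash
python3 - <<'E'
from h import *
s=robot.observe(); p=s['position'];print(s['t'],p,s['force'],s['width'])
d=p[:2]-[.527,-.166]; print(np.hypot(*d),np.degrees(np.arctan2(d[1],d[0])))
im,ci=grab('top','t4.png')
b=cv2.imread('pics/t4.png')[120:300,140:420]
cv2.imwrite('pics/t4z.png',cv2.resize(b,None,fx=2.8,fy=2.8))
E
```

```text
5.1333 [ 0.48011092 -0.13797422  0.12977081] [ 4.14175087 -2.5319548  -3.309437  ] 0.02362711223083219
0.05462628074236253 149.1330763198716
```

View pics/t4z.png

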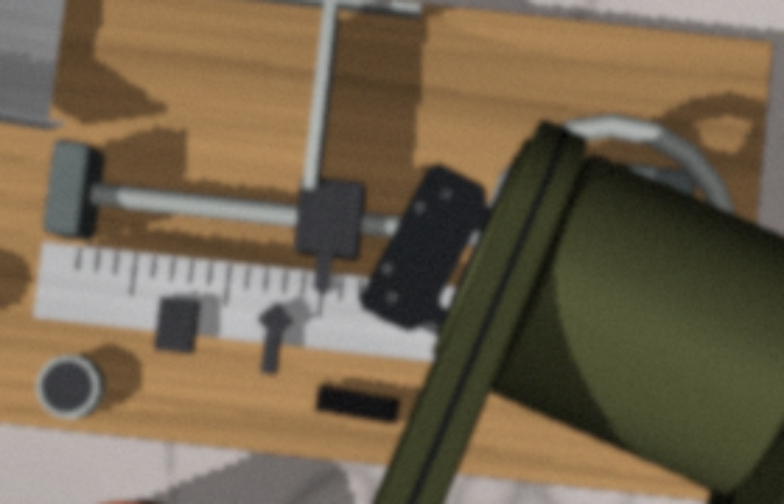

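The pointer moved about 13 mm for 60° of crank, as expected. Pointer tip is now near (255,223) and rider tip near (239,229), so about 100° remain.

Emit:
{"api": "servo_tool", "payload": {
  "targets": [
    {"offset": [-0.0033, 0.0189, 0], "dr": [0, 0, 0], "hand": -1},
    {"offset": [-0.0065, 0.018, 0], "dr": [0, 0, 0], "hand": -1},
    {"offset": [-0.0095, 0.0166, 0], "dr": [0, 0, 0], "hand": -1},
    {"offset": [-0.0123, 0.0147, 0], "dr": [0, 0, 0], "hand": -1},
    {"offset": [0, 0, 0], "dr": [0, 0, 0], "hand": -1}
  ]
}}

```text
t: 5.6
position: [0.5086, -0.114, 0.1297]
ee_rot: [-0.706, -3.06, 0.001]
force: [-0.6, -0.4, -0.8]
width: 0.0235
```

Emit:
{"api": "servo_tool", "payload": {
  "targets": [
    {"offset": [-0.0146, 0.0124, 0], "dr": [0, 0, 0], "hand": -1},
    {"offset": [-0.0166, 0.0096, 0], "dr": [0, 0, 0], "hand": -1},
    {"offset": [-0.018, 0.0066, 0], "dr": [0, 0, 0], "hand": -1},
    {"offset": [-0.0189, 0.0034, 0], "dr": [0, 0, 0], "hand": -1},
    {"offset": [0, 0, 0], "dr": [0, 0, 0], "hand": -1}
  ]
}}

```text
t: 6.02
position: [0.5466, -0.1139, 0.1298]
ee_rot: [-0.707, -3.06, -0.003]
force: [0.7, 3.7, 0.4]
width: 0.0234
```

```bash
python3 - <<'E'
from h import *
s=robot.observe(); p=s['position'];print(s['t'],p,s['force'],s['width'])
d=p[:2]-[.527,-.166]; print(np.hypot(*d),np.degrees(np.arctan2(d[1],d[0])))
im,ci=grab('top','t5.png');grab('scene','s5.png')
b=cv2.imread('pics/t5.png')[170:260,180:300]
cv2.imwrite('pics/t5z.png',cv2.resize(b,None,fx=6,fy=6,interpolation=cv2.INTER_CUBIC))
b=cv2.imread('pics/s5.png')[180:300,270:400]
cv2.imwrite('pics/s5z.png',cv2.resize(b,None,fx=5,fy=5,interpolation=cv2.INTER_CUBIC))
E
```

```text
6.0167 [ 0.54664682 -0.1139158   0.12975125] [0.72330512 3.73942951 0.35829914] 0.023429834972287886
0.05566652476638064 69.33288766541914
```

View pics/t5z.png

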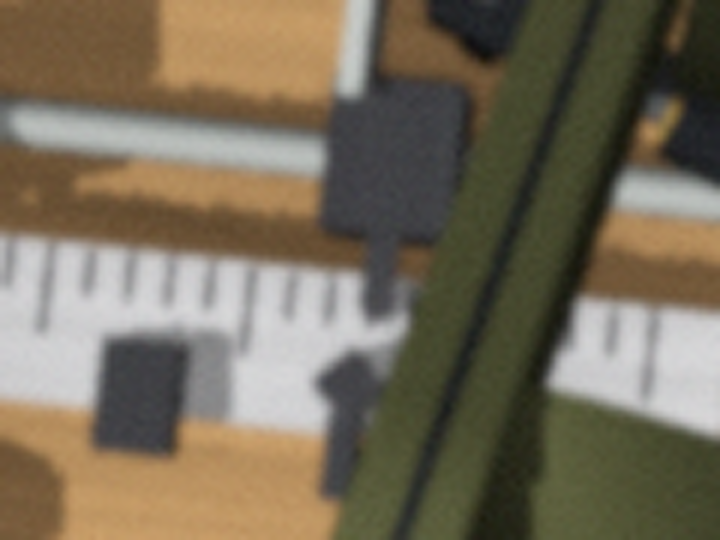

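View pics/s5z.png

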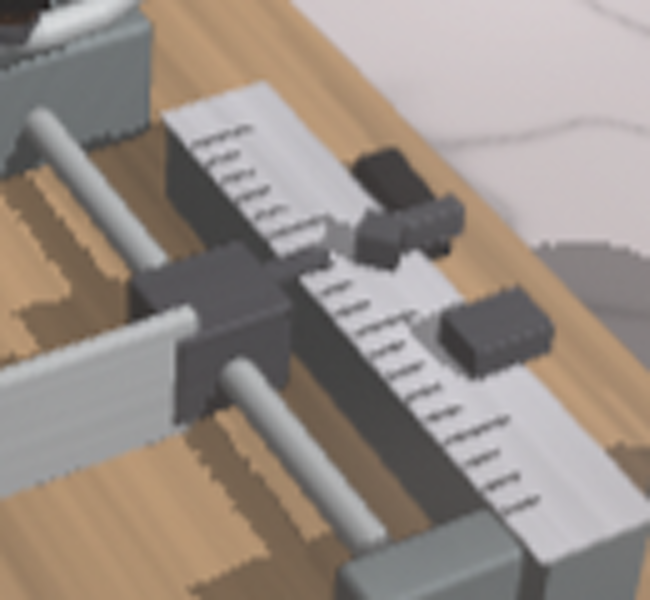

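Pointer tip near (242.8,223) and rider tip near (239.2,228.7), about 4 to 5 mm short. 20° more should close that.

Emit:
{"api": "servo_tool", "payload": {
  "targets": [
    {"offset": [-0.0192, 0.0001, 0], "dr": [0, 0, 0], "hand": -1},
    {"offset": [-0.0189, -0.0033, 0], "dr": [0, 0, 0], "hand": -1},
    {"offset": [0, 0, 0], "dr": [0, 0, 0], "hand": -1},
    {"offset": [0, 0, 0], "dr": [0, 0, 0], "hand": -1}
  ]
}}

```text
t: 6.45
position: [0.5633, -0.1236, 0.1298]
ee_rot: [0.707, 3.06, 0.003]
force: [4.2, 4.5, -1.5]
width: 0.0233
```

```bash
python3 - <<'E'
from h import *
s=robot.observe(); p=s['position'];print(s['t'],p,s['force'],s['width'])
im,ci=grab('top','t6.png');im,cs=grab('scene','s6.png')
b=cv2.imread('pics/t6.png')[170:260,180:300]
cv2.imwrite('pics/t6z.png',cv2.resize(b,None,fx=6,fy=6,interpolation=cv2.INTER_CUBIC))
b=cv2.imread('pics/s6.png')[180:300,270:400]
cv2.imwrite('pics/s6z.png',cv2.resize(b,None,fx=5,fy=5,interpolation=cv2.INTER_CUBIC))
E
```

```text
6.45 [ 0.56326571 -0.1235787   0.12975259] [ 4.21120231  4.45506554 -1.5439595 ] 0.02334194156877396
```

View pics/t6z.png

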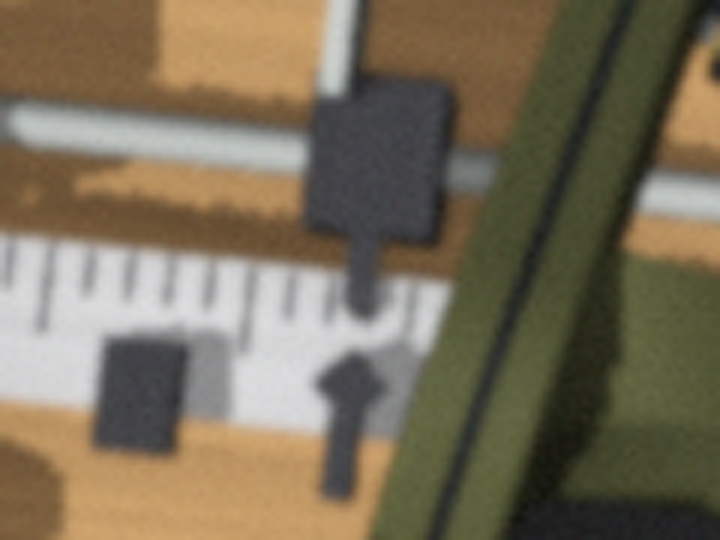

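View pics/s6z.png

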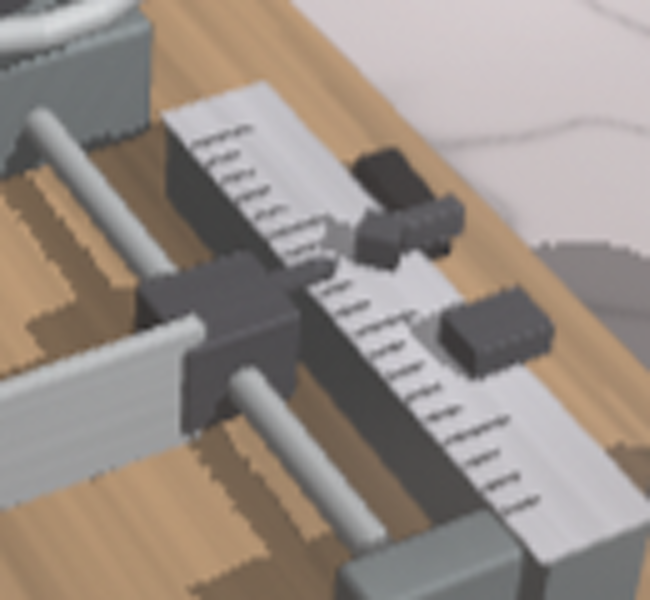

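The pointer tip is level with the rider axis within about 1 mm in both views. I'll open only part way, because the hub lies along the jaw direction, and lift straight up.

Emit:
{"api": "servo_tool", "payload": {
  "targets": [
    {"offset": [0, 0, 0], "dr": [0, 0, 0], "hand": -0.15},
    {"offset": [0, 0, 0], "dr": [0, 0, 0], "hand": -0.15},
    {"offset": [0, 0, 0], "dr": [0, 0, 0], "hand": -0.15},
    {"offset": [0, 0, 0], "dr": [0, 0, 0], "hand": -0.15},
    {"offset": [0, 0, 0], "dr": [0, 0, 0], "hand": -0.15}
  ]
}}

```text
t: 6.97
position: [0.5625, -0.1246, 0.1299]
ee_rot: [0.707, 3.061, -0.001]
force: [0.2, 0.5, -0.1]
width: 0.0401
```

Emit:
{"api": "servo_tool", "payload": {
  "targets": [
    {"offset": [0, 0, -0.02], "dr": [0, 0, 0], "hand": -0.15},
    {"offset": [0, 0, -0.04], "dr": [0, 0, 0], "hand": -0.15},
    {"offset": [0, 0, -0.06], "dr": [0, 0, 0], "hand": -0.15},
    {"offset": [0, 0, -0.06], "dr": [0, 0, 0], "hand": -0.15},
    {"offset": [0, 0, -0.06], "dr": [0, 0, 0], "hand": -0.15}
  ]
}}

```text
t: 7.38
position: [0.5624, -0.1243, 0.2517]
ee_rot: [0.707, 3.061, -0.0]
force: [1.2, -0.4, -0.2]
width: 0.0406
```

Emit:
{"api": "servo_tool", "payload": {
  "targets": [
    {"offset": [0, 0, 0], "dr": [0, 0, 0], "hand": -0.15},
    {"offset": [0, 0, 0], "dr": [0, 0, 0], "hand": -0.15},
    {"offset": [0, 0, 0], "dr": [0, 0, 0], "hand": -0.15}
  ]
}}

```text
t: 7.63
position: [0.5625, -0.1243, 0.2498]
ee_rot: [-0.707, -3.061, 0.0]
force: [-1.0, 0.1, -0.6]
width: 0.0403
```

```bash
python3 - <<'E'
from h import *
s=robot.observe(); p=s['position'];print(s['t'],p,s['force'],s['width'],abs(s['joint_vel']).max())
im,ci=grab('top','t7.png');im,cs=grab('scene','s7.png')
b=cv2.imread('pics/t7.png')[170:260,180:300]
cv2.imwrite('pics/t7z.png',cv2.resize(b,None,fx=6,fy=6,interpolation=cv2.INTER_CUBIC))
E
```

```text
7.6333 [ 0.56250528 -0.12428157  0.24981395] [-1.02950159  0.12237367 -0.57054303] 0.040317351598044296 0.034687921610688364
```

View pics/t7z.png

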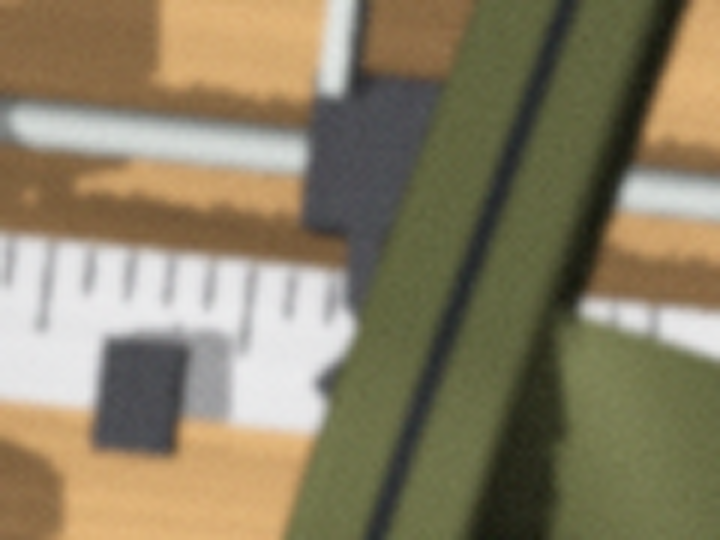

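View pics/s7.png

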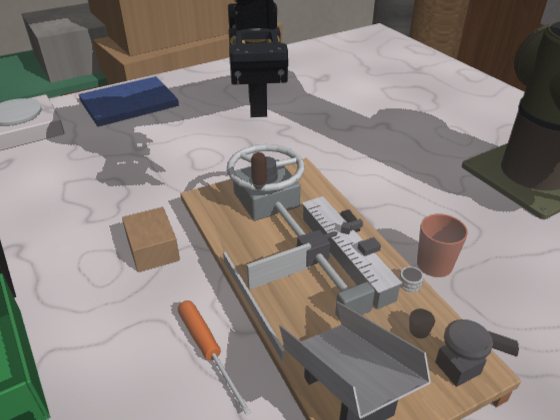

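The hand is clear. The carriage's left edge is at the same pixels as before release, so the fence has not moved. I'll do one numeric check and hand in.

```bash
python3 - <<'E'
from h import *
ci=np.load('pics/t6.png.ci.npy',allow_pickle=True).item()
u=np.array([.0633,.998,0])
for a,b in((.079,.083),(.08,.089)):
    P=onz(ci,[(240.3,223)],a)[0]; Q=onz(ci,[(239.1,228.7)],b)[0]; print(P,Q,(Q-P)@u)
print(hand_in())
E
```

```text
[0.50037418 0.00309544 0.079     ] [0.49178082 0.00423797 0.083     ] 0.0005962852951758265
[0.50033141 0.00301336 0.08      ] [0.49158833 0.0037343  0.089     ] 0.00016606638963604173
the job is handed in; nothing more can be done
None
```

I gripped the crank from above, led it about 160° clockwise, and let go with the fence's pointer level with the pointed rider. The job is handed in; no verdict is reported.

- **Alignment:** the last top-view measurement put the pointer within about 1 mm of the rider's tip along the scale. The limit is 10 mm. The scene view agreed by eye.
- **Release:** the jaws opened to 40 mm, not fully, to keep clear of the wheel hub, then the hand lifted about 120 mm straight up. Afterwards the visible edge of the carriage had not moved and nothing was being touched. The arm hid the pointer and rider tips in the last top view, so the alignment figure is from just before I let go.
- **Limits:** the job took about 7.7 s of the 48 s allowed. Readings at the end of each crank move stayed below about 8 N, and the arm never touched the fence.
- **Disagreements:** the overhead and wrist cameras placed the grip about 3 mm apart, and I used the average. The gap across the scale between pointer and rider measured about 9 mm against the stated 6 mm. I put this down to image blur; it does not affect the position along the scale.

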